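# Sweep the draughts pieces into the trough

## Robot

A 6-joint arm with a two-finger parallel gripper is mounted at the origin on the work surface. World frame = base frame: x ahead of the robot, y to its left, z up, the work surface at z = 0. Lengths are in m, angles in rad, forces in N, time in s.
With the tool pointing down it reaches from about 0.3 to 0.95 m from the base axis. Payload 3.1 kg.
Tool frame: the origin (TCP) lies on the mounting face of the last link; the fingertips stand 173 mm ahead of it and the grasp point (between the pads) lies 155 mm ahead of it; z points along the fingers, y is the line along which they close (so a half turn about z gives the same grasp; the last joint's range is limited). The gripper opens to 85 mm and grips with 20 to 120 N. Pads are 22 mm wide; open, the fingers measure 114 mm over their backs; the gripper's body (76 mm by 85 mm) begins 54 mm behind the grasp point. The pads swing forward as they close: fully open they stand 13 mm farther back than shut.
Start: joints at [1.069, 0.308, 1.634, -0, 1.2, -0.07], TCP at [0.262, 0.568, 0.405] pointing down, gripper open.
Joint ranges: [-3.06, 3.06], [-0.79, 1.96], [0.05, 2.63], [-1.19, 4.34], [0.05, 2.64], [-2.94, 2.94]. Speed limits (rad/s): [2.79, 2.79, 3.14, 3.14, 3.14, 3.14].

## Interface

Orientations are given as a rotation vector (axis times angle).
In Python, from rig import robot gives the robot as it stands.
- The arm moves only by the tool apply_moves, never from a script. Its argument "plan" is a list of rows, each an object with "linear": the shift along the tool's x, y, z in mm, a list of three; "yaw": the turn about the tool's z in degrees. In form: [{"linear": [dx, dy, dz], "yaw": yaw}, ...]. A call has 1 to 12 rows; each row shifts and turns the commanded pose from where the row before left it, along the tool's axes as they then stand; what a row does not reach is not made up. A row lasts 1/8 s, in which the tool goes at most 62.5 mm and 10.7 degrees, less where a joint would pass 70% of its speed; a pose out of reach is approached as far as the arm can. A call is refused whole if a number of a shift passes 62.5 or a number of a turn 10.7, either way. A call with a gripper value outside its range is refused whole. "hand" is the opening, from 0 (shut) to 1 (fully open), set as the call begins (left out, the last holds). The fingers move at their own pace and stop on an object; the grip force is fixed at half the most. Time passes only in rows, so rows that do not move let the fingers close. It gives the time, the measured TCP pose, the force, the opening and the grip force at its end, in the units of the state.
- robot.get_state(): the state, without advancing time (a new reading comes with each control period).
- robot.grab_frame(name): name is "scene" or "top" or "wrist"; returns a dict with "pixels" (384x512x3 uint8, red, green, blue), "z_map" (384x512 float32, m along the optical axis (not along the pixel's ray), 0 where there is no reading), "fx", "fy", "cx", "cy" (pixels), "xyz" and "orientation" of the camera in the world. Camera axes: x right, y down, z forward; pixel columns grow to the right and rows downward; lengths in m; the calibration is good to about 2 mm. A picture is of the moment at which its call begins.
- robot.hand_in(): hands the job in; it is judged then, once.
Trained networks look in a picture, given as the dict that the camera call returned (one of the last four; its "shot" number tells which), for a name from the list of things; names that differ only in an ending like _2 or _b are one class to them, and where a whole thing is asked for, a point or a joint stands for the part that bears it (a point fixed in the world has none). Each returns a list of dicts, best first, with "score" (0 to 1); they miss things now and then, are a little off and sometimes report something else, mostly with a low value. They report only what shows in the picture. A call takes as long as a camera call.
- robot.recognise(picture, query): "box" ([left, top, right, bottom] in pixels, round what is visible of it).
- robot.silhouettes(picture, query): "mask" (384x512 bool, what is visible of it) and "box" ([left, top, right, bottom] in pixels, round what is visible of it).
The state is a dict: "time_s": time; "q": joint angles; "dq": joint speeds; "joint_efforts": joint torques, N m; "ee_pos": TCP position; "eef_rot": TCP orientation; "contact_force": force on the tool from outside, world axes, zero at the start; "moment": the same for the moment, N m; "finger_gap": finger opening in m; "grip_force": force on a finger pad.
Only numpy, scipy, OpenCV 4.12 (cv2) and the standard library are available. Lean on these libraries where they do the work, as an engineer would, in place of code of your own. Each camera call takes 0.05 s, during which the arm holds its last target. There are 200 camera calls.

## Task

Clear the flat pieces off the library's game-sorting board: with the fingertips sweep the three flat round draughts pieces across the board and over its open edge, so that all three lie flat on the bottom of the trough. Only push them along, never pick them up, and leave the pawn standing where it is on the board. Do not disturb the dice cup, the hand stamp or the game box beside the board.

Things in the scene. Friction and masses are not known exactly. Their poses are not given: they have to be found in the camera images.
- board: Fixed wooden sorting board on the desk. Origin on the desk plane, z up. Flat field: board x -125 to 125 mm, y -100 to 130 mm, surface 20 mm above the desk. A rim 10 mm thick, 10 mm above the field, runs along both x sides and the +y side; the -y side is open to the trough. Pieces and pawn begin at y -40 to 60 mm, at least 48 mm apart in x: each piece's straight way along -y is free.
- edge (a point): Middle of the field's open edge (board y = -100 mm), at the height of the field's surface; axes as the board's: edge along x, trough towards -y. A piece pushed wholly past the edge drops into the trough.
- trough (a point): Middle of the sunken trough's floor (lined in grey), axes as the board's. The trough is 250 mm long (x) and 70 mm wide (board y -170 to -100 mm), floor 4 mm above the desk, 16 mm below the field; outer wall 10 mm thick, its top 30 mm above the desk.
- disc1_mid (a point): Flat round draughts piece of dark wood, 38 mm in diameter and 12 mm thick, 11 to 17 g, lying flat on the board and free to slide. The point is the middle of the piece (6 mm above its underside).
- disc2_mid (a point): Flat round draughts piece of dark wood, 38 mm in diameter and 12 mm thick, 11 to 17 g, lying flat on the board and free to slide. The point is the middle of the piece (6 mm above its underside).
- disc3_mid (a point): Flat round draughts piece of dark wood, 38 mm in diameter and 12 mm thick, 11 to 17 g, lying flat on the board and free to slide. The point is the middle of the piece (6 mm above its underside).
- pawn: Turned pawn of dark wood standing upright on the board's field, 28 mm across its foot, 20 mm across its head, 55 mm tall, 25 g, easily tipped. Origin at the centre of its underside. To be left alone.
- dice_cup: Black open dice cup standing on the desk beyond the board's +x rim, 72 mm across the mouth, 85 mm tall. Origin at the centre of its underside. Bystander.
- stamp: Hand stamp standing on the desk beyond the board's +y rim: black and steel base 60 x 28 mm with a round wooden handle, 74 mm tall in all. Origin at the centre of its underside. Bystander.
- game_box: Closed cardboard game box with a green lid lying on the desk beyond the trough's outer wall, 256 x 166 mm, 50 mm high. Origin at the centre of its underside. Bystander.

How it is judged:
By the outcome, as a careful person would: the job done as asked, in the order asked, and still so for the second after the job is handed in, with the robot touching nothing.
It also fails if it takes over 61 s, if anything falls off the work surface, if the arm or the gripper's body presses on something with over 40 N, if the wrist force passes 120 N, or if a joint passes its speed limit or range.

## Working session

There is one attempt and no reset: what is moved stays moved. The work goes in short steps, Python scripts to look and compute and a tool call to move; the robot and the scene stay as the last step left them, time stands still between calls to the robot, and variables do not carry over. Pictures are saved under pics/ and viewed, at most 10 in all, crops included, and the job is handed in when it is done.

Besides the shell and the picture viewer there is one more tool, called as name(argument=value, ...), one argument or row to a line, values as JSON. apply_moves: Moves the arm, as the interface text tells. Its arguments: {"type":"object","properties":{"plan":{"type":"array"},"hand":{"type":"number"}},"required":["plan"]}

```bash
mkdir -p pics; cat > h.py <<'E'
import numpy as np, cv2
from scipy.spatial.transform import Rotation as R
from rig import robot
def rot(o):
    o=np.array(o,float)
    return o if o.shape==(3,3) else R.from_rotvec(o).as_matrix()
def pts(f):
    z=f["z_map"]; v,u=np.mgrid[:z.shape[0],:z.shape[1]]
    c=np.stack([(u-f["cx"])/f["fx"]*z,(v-f["cy"])/f["fy"]*z,z],-1)
    return c@rot(f["orientation"]).T+np.array(f["xyz"])
def save(f,n): cv2.imwrite(n,f["pixels"][:,:,::-1])
E
python3 - <<'E'
from h import *
s=robot.get_state(); print(s)
f=robot.grab_frame("top"); save(f,"pics/top1.png"); P=pts(f)
print(f["xyz"],f["orientation"],f["fx"])
for n in ["disc1_mid","pawn","dice_cup","stamp","game_box","board"]:
    for d in robot.silhouettes(f,n)[:5]:
        m=d["mask"]&(f["z_map"]>0); q=P[m]
        top=q[q[:,2]>np.percentile(q[:,2],90)-.004]
        print(n,round(d["score"],2),np.round(d["box"]),m.sum(),"med",np.median(q,0).round(4),"topmean",top.mean(0).round(4),"mm",((q.min(0)+q.max(0))/2).round(4))
g=robot.grab_frame("scene"); save(g,"pics/scene1.png")
E
```

```text
{'time_s': 0.0, 'q': array([ 1.06931382e+00,  3.09022398e-01,  1.63518775e+00,  3.16511285e-06,
        1.19970812e+00, -6.97212030e-02]), 'dq': array([ 0.0004332 ,  0.00049949, -0.00065032, -0.00038834, -0.00037919,
       -0.00127151]), 'joint_efforts': array([-8.12018807e-04, -4.15260959e+01, -2.76657021e+01, -4.67797986e-05,
        1.05240959e-02,  3.93955615e-07]), 'ee_pos': array([0.26137689, 0.5672549 , 0.40343521]), 'eef_rot': array([-0.6728138 , -3.06802536,  0.00350306]), 'contact_force': array([ 0.06198477,  0.21345936, -0.45852178]), 'moment': array([ 0.04428027, -0.01026868, -0.00472661]), 'grip_force': 0.0, 'finger_gap': 0.08531354605870832}
[ 0.47551966 -0.00786291  0.90423794] [-2.15984464  2.11113184 -0.17128288] 383.24708022237934
disc1_mid 0.71 [249. 172. 265. 187.] 212 med [0.6521 0.0009 0.0328] topmean [0.6528 0.0018 0.0329] mm [0.6538 0.0017 0.0283]
dice_cup 0.76 [286. 114. 313. 150.] 941 med [ 0.771  -0.094   0.0476] topmean [ 0.7591 -0.0914  0.0847] mm [ 0.7753 -0.0982  0.0433]
stamp 0.86 [179. 163. 199. 192.] 408 med [0.6585 0.1597 0.0267] topmean [0.6619 0.163  0.0704] mm [0.6634 0.1647 0.0364]
game_box 0.76 [356. 180. 445. 304.] 9255 med [ 0.5082 -0.3221  0.0502] topmean [ 0.5098 -0.3258  0.0506] mm [ 0.5135 -0.3384  0.0263]
board 0.94 [198. 151. 352. 293.] 15817 med [ 0.5557 -0.0509  0.0202] topmean [ 0.5562 -0.0438  0.0303] mm [ 0.564  -0.044   0.0338]
board 0.5 [245. 222. 255. 233.] 117 med [0.5393 0.009  0.0699] topmean [0.5418 0.0103 0.0745] mm [0.5418 0.0106 0.0492]
```

View pics/top1.png

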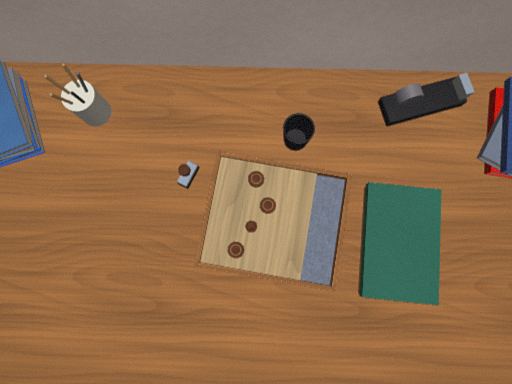

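View pics/scene1.png

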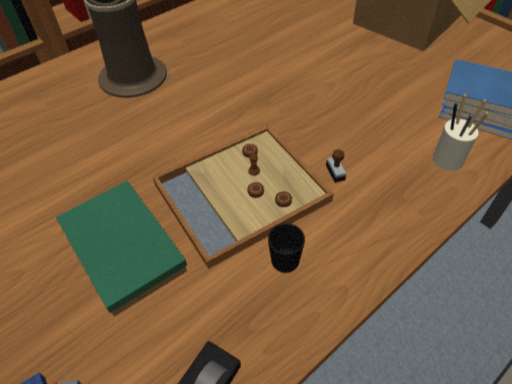

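The top view shows discs at (256,179), (267,205) and (236,250), the pawn at (251,226), and the grey trough on the right, which is world -y. Next I'll measure the board pose and the piece positions.

```bash
python3 - <<'E'
from h import *
f=robot.grab_frame("top"); P=pts(f)
d=max(robot.silhouettes(f,"board"),key=lambda d:d["mask"].sum()); m=cv2.morphologyEx(d["mask"].astype(np.uint8),cv2.MORPH_CLOSE,np.ones((9,9)))
c=np.argwhere(m)[:,::-1].astype(float)
Rm=rot(f["orientation"]);o=np.array(f["xyz"])
def ray(u,v,z):
    r=np.stack([(u-f["cx"])/f["fx"],(v-f["cy"])/f["fy"],np.ones_like(u)],-1)@Rm.T
    return (o+r*((z-o[2])/r[...,2])[...,None])[...,:2]
X=ray(c[:,0],c[:,1],.03)
rc=cv2.minAreaRect((X*1000).astype(np.float32)); print(rc)  # expect 270x320
z=P[...,2]; b=d["mask"]
rim=P[(m>0)&(abs(z-.030)<.003)][:,:2]
ang=np.deg2rad(rc[2]); 
th=[a for a in (ang+k*np.pi/2 for k in range(4)) if np.cos(a)>.7][0]  # board x ~ world +x
# board x axis = image up= world +x ; -y -> world -y
B=np.array([np.cos(th),np.sin(th)]),np.array([-np.sin(th),np.cos(th)])
cen=np.array(rc[0])/1000; org=cen+.02*B[1]
print("th",np.rad2deg(th),"org",org)
px=f["pixels"].astype(int)
# trough check by depth
u=np.stack([(P[...,:2]-org)@B[0],(P[...,:2]-org)@B[1]],-1)*1000
t=(abs(u[...,0])<100)
for y in range(-185,150,5):
    s=t&(abs(u[...,1]-y)<2.5); print(y,round(np.median(z[s])*1000,1),end="; ")
dark=((px.sum(-1)<230)&(abs(u[...,0])<122)&(u[...,1]>-95)&(u[...,1]<127)).astype(np.uint8)
n,l,st,ce=cv2.connectedComponentsWithStats(dark)
print()
for i in range(1,n):
    if st[i,4]<40: continue
    q=(l==i); zz=z[q]
    e=np.argwhere(q)[:,::-1].astype(float); w=ray(e[:,0],e[:,1],.030); 
    bw=((w-org)@np.array(B).T)*1000
    print(st[i],"zmed",np.percentile(zz,[10,50,90]).round(3),"mid",((bw.min(0)+bw.max(0))/2).round(1),"size",np.ptp(bw,axis=0).round(1),"mean",bw.mean(0).round(1), "base", (((P[q][:,:2][zz<.03]-org)@np.array(B).T)*1000).mean(0))
s=robot.get_state(); T=rot(s["eef_rot"]); print(T.round(3))
print("tip board",((s["ee_pos"][:2]-org)@np.array(B).T*1000).round(1))
E
```

```text
((559.9937744140625, -43.63188171386719), (319.8954162597656, 269.8604431152344), 81.39112091064453)
th 351.39112091064453 org [ 0.56298755 -0.02385722]
-185 0.6; -180 30.4; -175 30.6; -170 19.7; -165 4.5; -160 4.6; -155 4.5; -150 4.5; -145 4.5; -140 4.6; -135 4.4; -130 4.3; -125 4.4; -120 4.4; -115 4.7; -110 4.4; -105 4.6; -100 19.1; -95 20.4; -90 20.5; -85 20.5; -80 20.3; -75 20.5; -70 20.4; -65 20.5; -60 20.4; -55 20.5; -50 20.5; -45 20.4; -40 20.4; -35 20.7; -30 20.4; -25 20.5; -20 20.5; -15 20.5; -10 21.1; -5 21.0; 0 21.0; 5 904.2; 10 21.2; 15 20.9; 20 20.8; 25 20.9; 30 21.5; 35 21.1; 40 21.6; 45 21.4; 50 21.4; 55 21.1; 60 20.7; 65 20.6; 70 20.7; 75 20.4; 80 20.6; 85 20.4; 90 20.5; 95 20.5; 100 20.2; 105 20.6; 110 20.5; 115 20.4; 120 20.6; 125 20.4; 130 23.6; 135 30.1; 140 30.4; 145 0.6; 
[249 172  15  15  79] zmed [0.031 0.032 0.034] mid [84.7 38.2] size [34.7 33.7] mean [83.2 38.1] base [84.42814999 31.45273024]
[252 175   8   7  44] zmed [0.032 0.034 0.035] mid [86.6 38.7] size [15.2 16.5] mean [86.5 38.6] base [nan nan]
[260 198  16  15  71] zmed [0.031 0.032 0.034] mid [29.1  0.6] size [34.  33.6] mean [27.8  1.3] base [31.59093364  9.96851676]
[264 201   8   8  50] zmed [0.031 0.033 0.035] mid [30.4  1. ] size [16.8 17. ] mean [30.5  1. ] base [33.79266322  0.43135818]
[246 221  11  11  91] zmed [0.03  0.072 0.075] mid [-25.4  30.1] size [23.2 23.3] mean [-25.3  30. ] base [-25.79228885  23.70576202]
[228 242  16  16  78] zmed [0.031 0.032 0.035] mid [-82.4  54.7] size [33.3 35. ] mean [-82.3  54.4] base [-75.43076938  42.58195325]
[232 246   8   8  53] zmed [0.032 0.033 0.035] mid [-83.3  54.9] size [16.5 16.8] mean [-83.4  55. ] base [nan nan]
[[-0.908  0.419 -0.   ]
 [ 0.419  0.908 -0.   ]
 [ 0.    -0.    -1.   ]]
tip board [-386.5  539.7]<stdin>:33: RuntimeWarning: Mean of empty slice.
  ret = um.true_divide(
```

apply_moves(
  plan=[
    {"linear": [0,0,0],"yaw": 10.5},
    {"linear": [0,0,0],"yaw": 10.5},
    {"linear": [0,0,0],"yaw": 10.5},
    {"linear": [0,0,0],"yaw": 10.5},
    {"linear": [0,0,0],"yaw": 10.5},
    {"linear": [0,0,0],"yaw": 10.5},
    {"linear": [0,0,0],"yaw": 10.5},
    {"linear": [0,0,0],"yaw": 0.3},
    {"linear": [0,0,0],"yaw": 0},
  ],
  hand=0.24,
)

```text
time_s: 1.62
ee_pos: [0.2616, 0.5676, 0.4047]
eef_rot: [-2.378, -2.053, -0.0]
contact_force: [-0.4, -0.1, -0.3]
finger_gap: 0.0206
grip_force: 0.0
```

apply_moves(
  plan=[
    {"linear": [-35,36,0],"yaw": 0},
    {"linear": [-35,36,0],"yaw": 0},
    {"linear": [-35,36,0],"yaw": 0},
    {"linear": [-35,36,0],"yaw": 0},
    {"linear": [-35,36,0],"yaw": 0},
    {"linear": [-35,36,0],"yaw": 0},
    {"linear": [-35,36,0],"yaw": 0},
    {"linear": [-35,36,0],"yaw": 0},
    {"linear": [-35,36,0],"yaw": 0},
    {"linear": [-35,36,0],"yaw": 0},
    {"linear": [-35,36,0],"yaw": 0},
    {"linear": [-35,36,0],"yaw": 0},
  ],
)

```text
time_s: 3.12
ee_pos: [0.6273, 0.0867, 0.4048]
eef_rot: [2.379, 2.052, 0.001]
contact_force: [0.6, 0.9, 0.2]
finger_gap: 0.0207
grip_force: 0.0
```

```bash
cat >> h.py <<'E'
th=np.deg2rad(-8.61); Bm=np.array([[np.cos(th),np.sin(th)],[-np.sin(th),np.cos(th)]]); org=np.array([.56299,-.02386])
def where():
    s=robot.get_state(); T=rot(s["eef_rot"]); b=Bm@(s["ee_pos"][:2]-org)*1000
    print("t",s["time_s"],"board xy",b.round(1),"tcp z",(s["ee_pos"][2]*1000).round(1),"tooly ang",np.rad2deg(np.arctan2(T[1,1],T[0,1])).round(2),"tilt",T[:,2].round(4),"gap",s["finger_gap"],"F",s["contact_force"].round(1))
E
python3 -c "
from h import *
where()"
```

```text
t 3.125 board xy [ 47. 119.] tcp z 404.8 tooly ang -8.43 tilt [ 5.e-04  2.e-04 -1.e+00] gap 0.02067055622334281 F [0.6 0.9 0.2]
```

apply_moves(
  plan=[
    {"linear": [-17,20,0],"yaw": 0},
    {"linear": [-17,19,20],"yaw": 0},
    {"linear": [0,0,40],"yaw": 0},
    {"linear": [0,0,40],"yaw": 0},
    {"linear": [0,0,40],"yaw": 0},
    {"linear": [0,0,30],"yaw": 0},
    {"linear": [0,0,15],"yaw": 0},
    {"linear": [0,0,0],"yaw": 0},
    {"linear": [0,0,0],"yaw": 0},
  ],
)

```text
time_s: 4.25
ee_pos: [0.6609, 0.049, 0.2213]
eef_rot: [2.379, 2.049, 0.003]
contact_force: [0.4, -0.0, 0.0]
finger_gap: 0.0207
grip_force: 0.0
```

```bash
python3 -c "
from h import *
where()
f=robot.grab_frame('wrist'); g=robot.grab_frame('scene')
cv2.imwrite('pics/w2.png',np.hstack([f['pixels'][:,60:460],g['pixels'][80:,100:500][:384]] if 0 else [cv2.resize(f['pixels'],(400,300)),cv2.resize(g['pixels'][110:290,140:380],(400,300))])[:,:,::-1])
P=pts(f); z=P[...,2]
px=f['pixels'].astype(int)
q=P[(z>.030)&(z<.0345)]; b=(q[:,:2]-org)@Bm.T*1000
for x0,y0 in [(86,38),(30,1),(-83,55)]:
    s=b[np.hypot(b[:,0]-x0,b[:,1]-y0)<25]
    if len(s)>30: print(x0,len(s),s.min(0),s.max(0),(s.min(0)+s.max(0))/2)
"
```

```text
t 4.25 board xy [85.9 86.7] tcp z 221.3 tooly ang -8.51 tilt [ 2.8e-03  1.0e-04 -1.0e+00] gap 0.020737342860082376 F [ 0.4 -0.   0. ]
86 2487 [68.17915057 19.50332057] [104.29904862  56.90393101] [86.23909959 38.20362579]
30 86 [13.40794943 -8.14498018] [27.6162569   7.62340838] [20.51210316 -0.2607859 ]
```

View pics/w2.png

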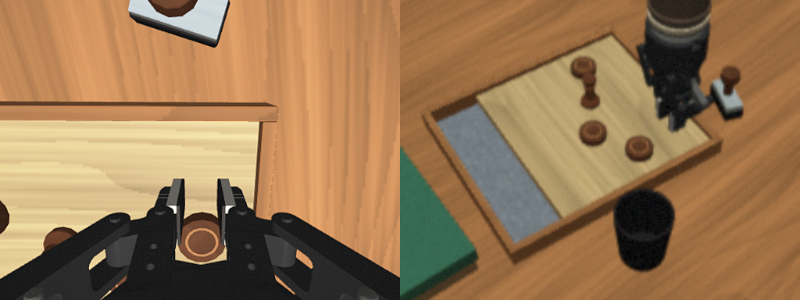

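The wrist view shows disc A at (205,240), centred just ahead of the fingers. The scene view shows the fingers clear of everything. I'll lower and push.

apply_moves(
  plan=[
    {"linear": [0,0,8],"yaw": 0},
    {"linear": [0,0,8],"yaw": 0},
    {"linear": [0,0,8],"yaw": 0},
    {"linear": [0,0,0],"yaw": 0},
    {"linear": [-8,0,0],"yaw": 0},
    {"linear": [-8,0,0],"yaw": 0},
    {"linear": [-8,0,0],"yaw": 0},
    {"linear": [-10,0,0],"yaw": 0},
    {"linear": [-10,0,0],"yaw": 0},
    {"linear": [-10,0,0],"yaw": 0},
    {"linear": [0,0,0],"yaw": 0},
  ],
)

```text
time_s: 5.72
ee_pos: [0.6518, -0.0057, 0.1957]
eef_rot: [2.382, 2.048, -0.0]
contact_force: [1.0, 0.4, -0.2]
finger_gap: 0.0206
grip_force: 0.0
```

```bash
python3 -c "
from h import *
where()
g=robot.grab_frame('scene');f=robot.grab_frame('wrist')
cv2.imwrite('pics/w3.png',np.hstack([cv2.resize(f['pixels'],(400,300)),cv2.resize(g['pixels'][110:290,140:380],(400,300))])[:,:,::-1])
"
```

```text
t 5.725 board xy [85.1 31.3] tcp z 195.7 tooly ang -8.61 tilt [-1.e-04 -1.e-04 -1.e+00] gap 0.02062380123519186 F [ 1.   0.4 -0.2]
```

View pics/w3.png

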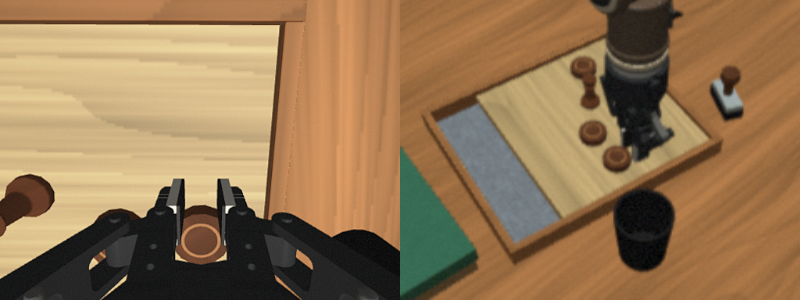

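The left half is the wrist view, with disc A seated between the fingertips at (203,235). The right half is the scene view, where A is moving towards the trough at (616,157). Continuing over the edge.

apply_moves(
  plan=[
    {"linear": [-12,0,0],"yaw": 0},
    {"linear": [-14,0.2,0],"yaw": 0},
    {"linear": [-14,0.2,0],"yaw": 0},
    {"linear": [-14,0.2,0],"yaw": 0},
    {"linear": [-14,0.2,0],"yaw": 0},
    {"linear": [-14,0,0],"yaw": 0},
    {"linear": [-12,0,0],"yaw": 0},
    {"linear": [-12,0,0],"yaw": 0},
    {"linear": [-10,0,0],"yaw": 0},
    {"linear": [-8,0,0],"yaw": 0},
    {"linear": [-8,0,0],"yaw": 0},
    {"linear": [0,0,0],"yaw": 0},
  ],
)

```text
time_s: 7.32
ee_pos: [0.6331, -0.1359, 0.1957]
eef_rot: [2.381, 2.049, 0.0]
contact_force: [0.2, -0.3, 0.4]
finger_gap: 0.0207
grip_force: 0.0
```

```bash
python3 -c "
from h import *
where()
g=robot.grab_frame('scene');f=robot.grab_frame('wrist')
cv2.imwrite('pics/w4.png',np.hstack([cv2.resize(f['pixels'],(400,300)),cv2.resize(g['pixels'][110:290,140:380],(400,300))])[:,:,::-1])
t=Bm@(robot.get_state()['ee_pos'][:2]-org)*1000
for h in (f,g):
  P=pts(h); b=(P[...,:2]-org)@Bm.T*1000-t; z=P[...,2]*1000
  ok=(h['z_map']>0)&(abs(b[...,0])<75)&(abs(b[...,1])<50)
  for lo in range(25,125,10):
    s=ok&(z>lo)&(z<=lo+10)
    if s.sum()>5: print(lo,s.sum(),'x',np.percentile(b[s][:,0],[1,99]).round(1),'y',np.percentile(b[s][:,1],[1,99]).round(1))
  print()
"
```

```text
t 7.325 board xy [  86.  -100.3] tcp z 195.7 tooly ang -8.58 tilt [ 1.e-04  0.e+00 -1.e+00] gap 0.020749726269623958 F [ 0.2 -0.3  0.4]
25 3998 x [-21.2  49.3] y [-16.1  49.2]
35 759 x [-24.5  22.6] y [-10.1  11. ]
45 812 x [-24.4  22.4] y [-10.5  11.1]
55 1232 x [-29.   27.7] y [-10.9  12.7]
65 3021 x [-43.5  41.6] y [-8.3 13.4]
75 7621 x [-47.4  45.4] y [-11.8  12.2]
85 7161 x [-53.2  51.2] y [-11.8  17. ]
95 12086 x [-58.2  56.1] y [-4.  17.1]
105 8465 x [-57.8  55.6] y [ 8.1 18.6]
115 2076 x [-20.5  18.5] y [17.6 20.1]

25 361 x [-16.4  49.8] y [-48.3  48. ]
35 38 x [-15.1  22.6] y [-13.5   3.8]
45 21 x [-18.2  23.4] y [-13.9  -7.4]
55 11 x [-16.9  19.3] y [-14.8 -10.2]
65 47 x [-31.1  40.4] y [-16.2   5. ]
75 36 x [-43.   44.3] y [-16.2   5.1]
85 64 x [-20.9  50.8] y [-19.8   4.6]
95 41 x [-21.5  55.8] y [-19.8  10.7]
105 56 x [-12.2  62.5] y [-19.8  11.9]
115 138 x [ 8.5 63.7] y [-22.1  13.6]
```

View pics/w4.png

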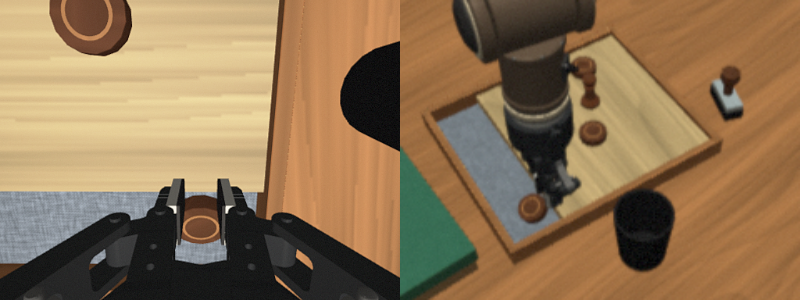

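A is over the edge, lying in the trough at scene (532,208). The linkage reaches ±43 mm at pawn-head height, so I'll keep B and C about 5 mm off to the side away from the pawn.

apply_moves(
  plan=[
    {"linear": [10,0,0],"yaw": 0},
    {"linear": [0,0,-35],"yaw": 0},
    {"linear": [0,0,-35],"yaw": 0},
    {"linear": [0,0,-30],"yaw": 0},
    {"linear": [34,-13,0],"yaw": 0},
    {"linear": [34,-13,0],"yaw": 0},
    {"linear": [34,-13,0],"yaw": 0},
    {"linear": [34,-13,0],"yaw": 0},
    {"linear": [0,0,20],"yaw": 0},
    {"linear": [0,0,0],"yaw": 0},
  ],
)

```text
time_s: 8.68
ee_pos: [0.6022, 0.0173, 0.2734]
eef_rot: [-2.377, -2.05, 0.006]
contact_force: [-1.0, 1.4, 0.1]
finger_gap: 0.0203
grip_force: 0.0
```

```bash
python3 -c "
from h import *
where()
f=robot.grab_frame('wrist'); g=robot.grab_frame('scene')
for h in (f,g):
  P=pts(h); b=(P[...,:2]-org)@Bm.T*1000; z=P[...,2]*1000; x,y=b[...,0],b[...,1]
  def show(n,s):
    if s.sum()>15: print(n,s.sum(),b[s].min(0).round(1),b[s].max(0).round(1),z[s].min().round(1),z[s].max().round(1))
  show('trough disc',(abs(x)<120)&(y>-168)&(y<-103)&(z>12)&(z<40))
  show('B',(np.hypot(x-30,y-1)<25)&(z>30.5)&(z<35))
  show('pawn head',(np.hypot(x+27,y-30)<20)&(z>58)&(z<80))
  show('pawn foot',(np.hypot(x+27,y-30)<20)&(z>23)&(z<30))
"
```

```text
t 8.675 board xy [32.6 46.6] tcp z 273.4 tooly ang -8.47 tilt [-4.6e-03 -2.0e-04 -1.0e+00] gap 0.020304876798816773 F [-1.   1.4  0.1]
B 1539 [ 15.2 -18.2] [46.3 19.7] 30.5 34.6
pawn head 870 [-34.   19.9] [-14.3  39.6] 58.2 76.1
pawn foot 425 [-37.5  16.5] [-10.5  44. ] 23.0 30.0
trough disc 235 [ -88.7 -142.8] [ 114. -103.] 12.8 23.2
B 154 [  9.8 -20.2] [48.4 16.4] 30.6 35.0
pawn head 67 [-33.1  17. ] [-14.1  35.5] 58.1 78.3
pawn foot 37 [-33.7  11.1] [-9.9 43.6] 23.0 29.9
```

apply_moves(
  plan=[
    {"linear": [0,4,0],"yaw": 0},
    {"linear": [0,0,20],"yaw": 0},
    {"linear": [0,0,20],"yaw": 0},
    {"linear": [0,0,20],"yaw": 0},
    {"linear": [0,0,15],"yaw": 0},
    {"linear": [0,0,0],"yaw": 0},
    {"linear": [-8,0,0],"yaw": 0},
    {"linear": [-8,0,0],"yaw": 0},
    {"linear": [-8,0,0],"yaw": 0},
    {"linear": [-10,0,0],"yaw": 0},
    {"linear": [-10,0,0],"yaw": 0},
    {"linear": [0,0,0],"yaw": 0},
  ],
)

```text
time_s: 10.28
ee_pos: [0.6006, -0.0283, 0.2007]
eef_rot: [2.382, 2.048, -0.0]
contact_force: [-0.3, -0.1, 0.0]
finger_gap: 0.0203
grip_force: 0.0
```

```bash
python3 -c "
from h import *
where()
g=robot.grab_frame('scene');f=robot.grab_frame('wrist')
cv2.imwrite('pics/w5.png',np.hstack([cv2.resize(f['pixels'],(400,300)),cv2.resize(g['pixels'][110:290,140:380],(400,300))])[:,:,::-1])
"
```

```text
t 10.275 board xy [37.9  1.2] tcp z 200.7 tooly ang -8.61 tilt [-1.e-04 -1.e-04 -1.e+00] gap 0.02030080232034199 F [-0.3 -0.1  0. ]
```

View pics/w5.png

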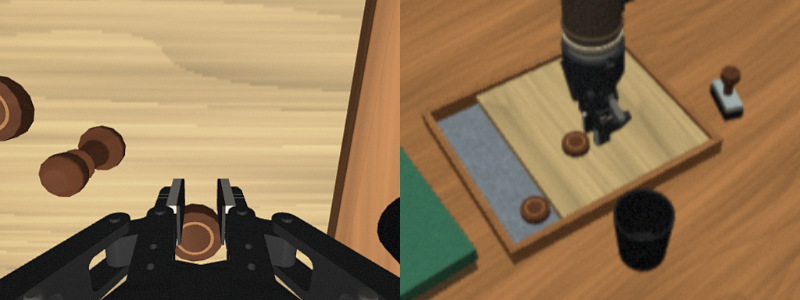

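The pawn is still standing at wrist (90,165). Disc B is being pushed, sitting slightly left between the fingers at (197,237). A is in the trough. Now I'll lower 4 mm and finish B.

apply_moves(
  plan=[
    {"linear": [0,0,4.5],"yaw": 0},
    {"linear": [-10,0,0],"yaw": 0},
    {"linear": [-12,0,0],"yaw": 0},
    {"linear": [-13,0,0],"yaw": 0},
    {"linear": [-13,0,0],"yaw": 0},
    {"linear": [-12,0,0],"yaw": 0},
    {"linear": [-12,0,0],"yaw": 0},
    {"linear": [-10,0,0],"yaw": 0},
    {"linear": [-8,0,0],"yaw": 0},
    {"linear": [-6,0,0],"yaw": 0},
    {"linear": [-6,0,0],"yaw": 0},
    {"linear": [0,0,0],"yaw": 0},
  ],
)

```text
time_s: 11.88
ee_pos: [0.5856, -0.1285, 0.1962]
eef_rot: [2.381, 2.049, 0.0]
contact_force: [0.0, -0.1, -0.4]
finger_gap: 0.0207
grip_force: 0.0
```

apply_moves(
  plan=[
    {"linear": [10,0,0],"yaw": 0},
    {"linear": [0,0,-35],"yaw": 0},
    {"linear": [0,0,-35],"yaw": 0},
    {"linear": [0,0,-30],"yaw": 0},
    {"linear": [31,-20,0],"yaw": 0},
    {"linear": [32,-21,0],"yaw": 0},
    {"linear": [32,-21,0],"yaw": 0},
    {"linear": [32,-21,0],"yaw": 0},
    {"linear": [32,-21,0],"yaw": 0},
    {"linear": [31,-21,0],"yaw": 0},
    {"linear": [0,0,20],"yaw": 0},
    {"linear": [0,0,0],"yaw": 0},
  ],
)

```text
time_s: 13.38
ee_pos: [0.4904, 0.0892, 0.275]
eef_rot: [-2.377, -2.051, 0.004]
contact_force: [0.3, -0.2, -0.5]
finger_gap: 0.0204
grip_force: 0.0
```

```bash
python3 -c "
from h import *
where()
f=robot.grab_frame('wrist'); g=robot.grab_frame('scene')
cv2.imwrite('pics/w6.png',np.hstack([cv2.resize(f['pixels'],(400,300)),cv2.resize(g['pixels'][110:290,140:380],(400,300))])[:,:,::-1])
for h in (f,g):
  P=pts(h); b=(P[...,:2]-org)@Bm.T*1000; z=P[...,2]*1000; x,y=b[...,0],b[...,1]
  def show(n,s):
    if s.sum()>15: print(n,s.sum(),b[s].min(0).round(1),b[s].max(0).round(1),z[s].min().round(1),z[s].max().round(1))
  show('C',(np.hypot(x+83,y-55)<25)&(z>30.5)&(z<35))
  show('pawn head',(np.hypot(x+27,y-30)<20)&(z>58)&(z<80))
  show('pawn foot',(np.hypot(x+27,y-30)<20)&(z>23)&(z<30))
"
```

```text
t 13.375 board xy [-88.7 100.9] tcp z 275.0 tooly ang -8.43 tilt [-3.5e-03 -2.0e-04 -1.0e+00] gap 0.020400299412479193 F [ 0.3 -0.2 -0.5]
C 1300 [-101.2   36.2] [-73.7  73.9] 30.5 34.1
pawn foot 177 [-34.9  37.3] [-15.9  43.8] 23.0 30.0
C 120 [-101.9   33.8] [-66.9  70.4] 30.6 35.0
pawn head 63 [-32.9  17.7] [-15.5  36.3] 58.8 77.3
pawn foot 30 [-38.5  11.4] [-8.4 40.1] 23.2 29.8
```

View pics/w6.png

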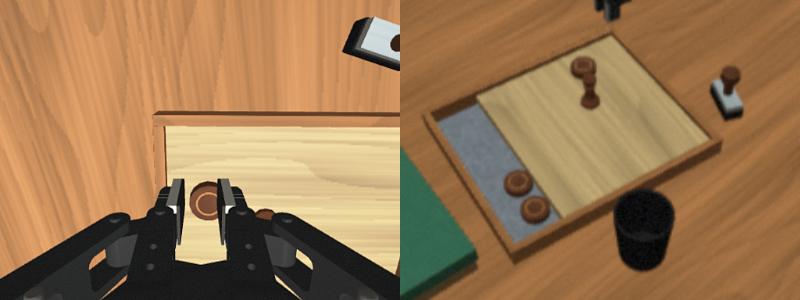

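A and B lie in the trough, and C at wrist (207,202) is ahead of the fingers. The pawn is standing. Now C.

apply_moves(
  plan=[
    {"linear": [0,1.5,20],"yaw": 0},
    {"linear": [0,0,20],"yaw": 0},
    {"linear": [0,0,20],"yaw": 0},
    {"linear": [0,0,18],"yaw": 0},
    {"linear": [0,0,0],"yaw": 0},
    {"linear": [-9,0,0],"yaw": 0},
    {"linear": [-9,0,0],"yaw": 0},
    {"linear": [-9,0,0],"yaw": 0},
    {"linear": [-9,0,0],"yaw": 0},
    {"linear": [-9,0,0],"yaw": 0},
    {"linear": [-9,0,0],"yaw": 0},
    {"linear": [0,0,0],"yaw": 0},
  ],
)

```text
time_s: 14.98
ee_pos: [0.485, 0.0338, 0.1981]
eef_rot: [-2.382, -2.048, 0.001]
contact_force: [0.7, -0.6, 0.4]
finger_gap: 0.0207
grip_force: 0.0
```

```bash
python3 -c "
from h import *
where()
g=robot.grab_frame('scene');f=robot.grab_frame('wrist')
cv2.imwrite('pics/w7.png',np.hstack([cv2.resize(f['pixels'],(400,300)),cv2.resize(g['pixels'][110:290,140:380],(400,300))])[:,:,::-1])
"
```

```text
t 14.975 board xy [-85.7  45.4] tcp z 198.1 tooly ang -8.6 tilt [-4.e-04 -1.e-04 -1.e+00] gap 0.02066199093713749 F [ 0.7 -0.6  0.4]
```

View pics/w7.png

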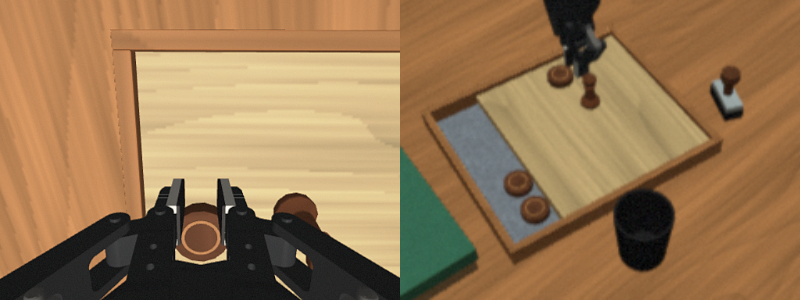

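C is seated at wrist (203,232). The pawn stands clear at scene (590,90). Continuing over the edge, then lifting.

apply_moves(
  plan=[
    {"linear": [-10,-0.5,0],"yaw": 0},
    {"linear": [-12,-0.5,0],"yaw": 0},
    {"linear": [-12,0,0],"yaw": 0},
    {"linear": [-13,0,0],"yaw": 0},
    {"linear": [-13,0,1],"yaw": 0},
    {"linear": [-13,0,1],"yaw": 0},
    {"linear": [-13,0,0],"yaw": 0},
    {"linear": [-13,0,0],"yaw": 0},
    {"linear": [-12,0,0],"yaw": 0},
    {"linear": [-12,0,0],"yaw": 0},
    {"linear": [-9,0,0],"yaw": 0},
    {"linear": [-7,0,0],"yaw": 0},
  ],
)

```text
time_s: 16.58
ee_pos: [0.4635, -0.1034, 0.1962]
eef_rot: [2.381, 2.05, 0.0]
contact_force: [0.4, 0.2, 1.1]
finger_gap: 0.0206
grip_force: 0.0
```

apply_moves(
  plan=[
    {"linear": [-6,0,0],"yaw": 0},
    {"linear": [0,0,0],"yaw": 0},
    {"linear": [10,0,0],"yaw": 0},
    {"linear": [0,0,-35],"yaw": 0},
    {"linear": [0,0,-40],"yaw": 0},
    {"linear": [0,0,-40],"yaw": 0},
    {"linear": [0,-40,-30],"yaw": 0},
    {"linear": [0,-40,-30],"yaw": 0},
    {"linear": [0,-30,0],"yaw": 0},
    {"linear": [0,0,0],"yaw": 0},
    {"linear": [0,0,0],"yaw": 0},
  ],
)

```text
time_s: 17.95
ee_pos: [0.356, -0.0823, 0.3713]
eef_rot: [2.379, 2.05, 0.001]
contact_force: [1.5, -0.6, -1.4]
finger_gap: 0.0207
grip_force: 0.0
```

```bash
python3 -c "
from h import *
where()
g=robot.grab_frame('scene');f=robot.grab_frame('top')
cv2.imwrite('pics/w8.png',np.hstack([cv2.resize(f['pixels'][130:310,170:410],(400,300)),cv2.resize(g['pixels'][110:290,140:380],(400,300))])[:,:,::-1])
for h in (f,g):
  P=pts(h); b=(P[...,:2]-org)@Bm.T*1000; z=P[...,2]*1000; x,y=b[...,0],b[...,1]
  s=((abs(x)<121)&(y>-165)&(y<-102)&(z>8)&(z<30)).astype(np.uint8)
  n,l,st,_=cv2.connectedComponentsWithStats(s)
  for i in range(1,n):
    q=l==i
    if q.sum()>20: print(q.sum(),b[q].min(0).round(1),b[q].max(0).round(1),np.percentile(z[q],[5,50,95]).round(1))
"
```

```text
t 17.95 board xy [-195.9  -88.7] tcp z 371.3 tooly ang -8.51 tilt [ 1.3e-03 -2.0e-04 -1.0e+00] gap 0.02068243876851844 F [ 1.5 -0.6 -1.4]
210 [  64.8 -139.7] [ 102.3 -102.4] [12.5 16.5 19.3]
209 [  16.9 -137.2] [  56.7 -102.3] [12.8 16.5 19.1]
216 [-106.3 -136.8] [ -67.3 -102.1] [14.2 16.7 19.3]
791 [-106.6 -142.8] [ 117.7 -102. ] [10.2 17.  20.4]
```

View pics/w8.png

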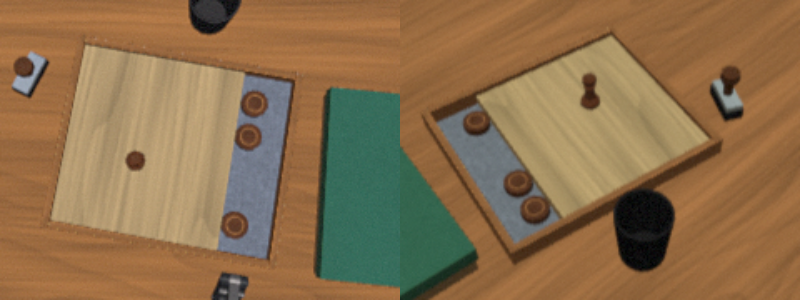

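All three discs are in the trough (left panel at (254,103), (248,137) and (234,225)), and the pawn is standing. I'll check that they lie flat, then hand in.

```bash
python3 -c "
from h import *
f=robot.grab_frame('top')
P=pts(f); b=(P[...,:2]-org)@Bm.T*1000; z=P[...,2]*1000; ok=True
for c in [(83.5,-120),(37,-119),(-87,-119)]:
  q=np.hypot(b[...,0]-c[0],b[...,1]-c[1])<15
  A=np.c_[b[q]-c,np.ones(q.sum())]; k=np.linalg.lstsq(A,z[q],rcond=None)[0]; print(np.rad2deg(np.arctan(k[:2])).round(1),k[2].round(1))
  ok&=np.hypot(*k[:2])<.12 and abs(k[2]-16.5)<2
print(ok)
if ok: print(robot.hand_in())
"
```

```text
[-0.2 -1.8] 16.9
[-0.9 -0.4] 17.0
[0.4 0.1] 17.2
True
the job is handed in; nothing more can be done
None
```

All three draughts pieces were swept over the open edge and lie flat on the trough floor; the pawn was left standing, the dice cup, stamp and game box were not touched, and the job is handed in at about 18 s.

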